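# Fit the copper heat spreader behind the loose amplifier module and hold it clamped

## Robot

A 6-joint arm with a two-finger parallel gripper is mounted at the origin on the work surface. World frame = base frame: x ahead of the robot, y to its left, z up, the work surface at z = 0. Lengths are in m, angles in rad, forces in N, time in s.
With the tool pointing down it reaches from about 0.3 to 0.875 m from the base axis. Payload 6.4 kg.
Tool frame: the origin (TCP) lies between the finger pads; the fingertips stand 25 mm ahead of it and the grasp point (between the pads) lies 6 mm ahead of it; z points along the fingers, y is the line along which they close (so a half turn about z gives the same grasp; the last joint's range is limited). The gripper opens to 85 mm and grips with 20 to 120 N. Pads are 22 mm wide; open, the fingers measure 114 mm over their backs; the gripper's body (76 mm by 85 mm) begins 54 mm behind the grasp point. The pads swing forward as they close: fully open they stand 13 mm farther back than shut.
Start: joints at [1.014, 0.181, 1.607, -0, 1.354, -0.206], TCP at [0.198, 0.54, 0.256] pointing down, gripper open.
Joint ranges: [-2.99, 2.99], [-0.89, 2.07], [0.3, 2.58], [-1.14, 4.28], [0, 2.63], [-3.12, 3.12]. Speed limits (rad/s): [2.57, 2.57, 3.01, 3.14, 3.14, 3.14].

## Interface

Orientations are given as a unit quaternion [w, x, y, z].
In Python, from bench import ctrl gives the robot as it stands.
- The arm moves only by the tool servo_tool, never from a script. Its argument "series" is text: rows parted by semicolons, each of 7 numbers parted by spaces: the gripper command: -1 is fully open, 1 is shut, values between are in proportion, then the shift along the tool's x, y, z in m, then the turn, a rotation vector about the tool's x, y, z in degrees. A call has 1 to 12 rows; each row is the pose to reach, as a shift and turn from the pose commanded when the call began, along the tool's axes at that moment; what a row does not reach only later rows make up. A row lasts 1/12 s, in which the tool goes at most 41.7 mm and 7.16 degrees, less where a joint would pass 70% of its speed; a pose out of reach is approached as far as the arm can. A call with a gripper value outside its range is refused whole. The fingers move at their own pace and stop on an object; the grip force is fixed at half the most. Time passes only in rows, so rows that repeat a pose let the fingers close. It gives the time, the measured TCP pose, the force, the opening and the grip force at its end, in the units of the state.
- ctrl.get_obs(): the state, without advancing time (a new reading comes with each control period).
- ctrl.camera(name): name is "side" or "top" or "wrist"; returns a dict with "img" (420x560x3 uint8, red, green, blue), "z_map" (420x560 float32, m along the optical axis (not along the pixel's ray), 0 where there is no reading), "fovy" (degrees; the focal length in pixels is half the picture's height over the tangent of half this angle, whatever the lens; pixels are square), "cx", "cy" (the principal point, pixels), "k1" (the pictures are not rectified: a ray, as slopes to the right and down, at radius r is drawn at 1 + k1 r^2 times it, then the intrinsics apply), "extrinsics" (4x4, takes a point from camera to world coordinates); the wrist camera has in their place "T_tool_cam" (4x4, takes a point from camera to tool coordinates, whose origin is the TCP and whose axes are the flange's). Camera axes: x right, y down, z forward; pixel columns grow to the right and rows downward; lengths in m; the calibration is good to about 2 mm. A picture is of the moment at which its call begins: read the wrist's pose just before it.
- ctrl.hand_in(): hands the job in; it is judged then, once.
The state is a dict: "time_s": time; "q": joint angles; "dq": joint speeds; "joint_efforts": joint torques, N m; "eef_pos": TCP position; "eef_rot": TCP orientation; "wrist_force": force on the tool from outside, world axes, zero at the start; "torque": the same for the moment, N m; "opening": opening from 0.0 (shut) to 1.0 (fully open); "grasp_force": force on a finger pad.
Only numpy, scipy, OpenCV 4.12 (cv2) and the standard library are available. Lean on these libraries where they do the work, as an engineer would, in place of code of your own. Each camera call takes 0.05 s, during which the arm holds its last target. There are 200 camera calls.

## Task

Slide the copper spacer plate straight up out of its slotted rack and slide it upright, full depth, down into the gap between module and heat sink at whichever of the two stations has a gap wide enough for it. Let go of the plate, then push that module from behind towards its heat sink until the plate is squeezed flush between the two, and finish while still pressing it there firmly (about 20 N) with the fingers, so that I can put the screws in. Leave the other module and everything else on the bench where they are.

Things in the scene. Friction and masses are not known exactly. Their poses are not given: they have to be found in the camera images.
- station_a: mounting station, fixed. Origin: on the bench below mid front face of its black heat sink; +x points into the sink (x 0 to 42 mm, 100 mm wide, top 58 mm above bench), z up. Base plate 8 mm thick, x -100 to 55, 112 mm wide. Blue guide rails 70 mm apart inside, 10 wide, top 20 mm above bench, x -92 to 0. Gap sink to module: 16 to 20 mm at one station, 3 to 5 mm at the other; gap floor orange.
- station_b: mounting station, fixed. Origin: on the bench below mid front face of its black heat sink; +x points into the sink (x 0 to 42 mm, 100 mm wide, top 58 mm above bench), z up. Base plate 8 mm thick, x -100 to 55, 112 mm wide. Blue guide rails 70 mm apart inside, 10 wide, top 20 mm above bench, x -92 to 0. Gap sink to module: 16 to 20 mm at one station, 3 to 5 mm at the other; gap floor orange.
- module_a: amplifier module, aluminium box 70 (x) x 66 (y) x 50 mm (z), three brass connectors 6 mm high on top, 24 mm behind its middle; 0.24 to 0.38 kg. Origin: centre of underside, 8 mm above bench on the base plate; axes as the station's. Its front is 35 mm ahead (+x) of the origin. Loose: slides along x between the rails, 2 mm play each side. Stands on station_a.
- module_b: amplifier module, aluminium box 70 (x) x 66 (y) x 50 mm (z), three brass connectors 6 mm high on top, 24 mm behind its middle; 0.24 to 0.38 kg. Origin: centre of underside, 8 mm above bench on the base plate; axes as the station's. Its front is 35 mm ahead (+x) of the origin. Loose: slides along x between the rails, 2 mm play each side. Stands on station_b.
- rack: grey slotted rack, fixed, 110 (x) x 84 (y) x 45 mm (z), origin at centre of underside. Two slots at x = -30 and +30 mm, each 11 mm (x) by 64 mm (y), floor 5 mm above the bench, open only at the top (40 mm deep). One holds the spacer, the other the green card.
- spacer: copper plate 8 mm thick (x), 60 wide (y), 100 tall (z), lowest 5 mm only 5 mm thick; 0.24 to 0.38 kg. Origin: centre of its lower edge. Starts upright in a rack slot on its floor, top 105 mm above bench, x along the rack's x. In a station it stands 50 mm proud of module and sink; pressed home, origin at station x = -4, z = 8 mm, module's at x = -43 mm.
- card: green circuit card in a black foot, 8 x 60 x 55 mm tall, loose in the rack's other slot; leave it. Origin: centre of its lower edge.
- green_box: closed green plastic box, 60 x 90 x 28 mm, bystander; origin centre of underside.
- attenuator: black finned coaxial attenuator lying on the bench, 78 mm long (x), 30 mm thick, bystander; origin centre of underside.
- screwdriver: screwdriver with green handle lying on the bench, bystander; x along it.
- mouse: black computer mouse, 100 x 58 x 31 mm, bystander; origin centre of underside.
- filter_block: brass filter block 60 x 45 x 28 mm with two steel connectors on top (36 mm in all), bystander; origin centre of underside.
Things that resemble listed ones, but are neither listed nor needed, are in the scene too. Several things have the shape of the spacer; the one meant has the colours described above. Leave any pink look-alike of the rack alone.

How it is judged:
By the outcome, as a careful person would: the job done as asked, in the order asked, and still so for the second after the job is handed in, while the arm keeps its last pose, push and grip.
It also fails if it takes over 64 s, if anything falls off the work surface, if the arm or the gripper's body presses on something with over 40 N, if the wrist force passes 120 N, or if a joint passes its speed limit or range.

## Working session

There is one attempt and no reset: what is moved stays moved. The work goes in short steps, Python scripts to look and compute and a tool call to move; the robot and the scene stay as the last step left them, time stands still between calls to the robot, and variables do not carry over. Pictures are saved under pics/ and viewed, at most 10 in all, crops included, and the job is handed in when it is done.

Besides the shell and the picture viewer there is one more tool, called as name(argument=value, ...), one argument or row to a line, values as JSON. servo_tool: Moves the arm, as the interface text tells. Its arguments: {"type":"object","properties":{"series":{"type":"string"}},"required":["series"]}

```bash
mkdir -p pics
cat > h.py <<'E'
import numpy as np,cv2,pickle
from scipy.spatial.transform import Rotation as R
from bench import ctrl
def grab(name):
    o=ctrl.get_obs(); c=ctrl.camera(name)
    if name=="wrist":
        T=np.eye(4);q=o["eef_rot"];T[:3,:3]=R.from_quat([q[1],q[2],q[3],q[0]]).as_matrix();T[:3,3]=o["eef_pos"]
        c["extrinsics"]=T@np.array(c["T_tool_cam"])
    return c
def K(c):
    f=c["img"].shape[0]/2/np.tan(np.radians(c["fovy"])/2)
    return np.array([[f,0,c["cx"]],[0,f,c["cy"]],[0,0,1.]]),np.array([c["k1"],0,0,0,0.])
def rays(c,uv):
    k,d=K(c);p=cv2.undistortPoints(np.array(uv,float).reshape(-1,1,2),k,d).reshape(-1,2)
    return np.c_[p,np.ones(len(p))]
def onplane(c,uv,z):
    E=np.array(c["extrinsics"]);r=rays(c,uv)@E[:3,:3].T
    return E[:3,3]+r*((z-E[2,3])/r[:,2])[:,None]
def cloud(c):
    h,w=c["z_map"].shape;v,u=np.mgrid[:h,:w]
    p=rays(c,np.c_[u.ravel(),v.ravel()])*c["z_map"].reshape(-1,1)
    E=np.array(c["extrinsics"]);return (p@E[:3,:3].T+E[:3,3]).reshape(h,w,3)
def save(c,n): cv2.imwrite("pics/%s.png"%n,c["img"][:,:,::-1])
def dump(c,n): pickle.dump(c,open(n+".pkl","wb"))
def load(n): return pickle.load(open(n+".pkl","rb"))
E
python3 - <<'E'
from h import *
for n in("top","side"):
    c=grab(n);dump(c,n);save(c,n);print(n,c["fovy"],c["k1"],np.round(c["extrinsics"],3).tolist())
print(ctrl.get_obs())
E
```

```text
top 43.59300684078909 -0.004621361394877367 [[0.026, -0.993, 0.116, 0.414], [-1.0, -0.026, 0.006, 0.009], [-0.003, -0.116, -0.993, 1.354], [0.0, 0.0, 0.0, 1.0]]
side 45.334637452433704 0.06400863319934574 [[-0.898, -0.277, 0.341, 0.079], [-0.439, 0.536, -0.721, 1.073], [0.017, -0.797, -0.603, 0.929], [0.0, 0.0, 0.0, 1.0]]
{'time_s': 0.1, 'q': array([ 1.01369604e+00,  1.81480238e-01,  1.60784985e+00, -2.13555832e-05,
        1.35381457e+00, -2.06295393e-01]), 'dq': array([ 1.13053087e-04, -2.34287864e-03, -2.55615964e-03, -1.33764516e-05,
       -1.53312690e-03,  2.57873220e-03]), 'joint_efforts': array([ 6.29639453e-04, -4.45881808e+01, -3.52237129e+01, -3.10366813e-04,
        4.14073831e-03,  1.26893376e-06]), 'eef_pos': array([0.19735241, 0.53960719, 0.25549474]), 'eef_rot': array([-2.79383746e-04,  1.74502101e-01,  9.84656496e-01, -7.24041697e-04]), 'wrist_force': array([-0.59539493,  0.70327897, -0.35249497]), 'torque': array([0.00389293, 0.05126619, 0.03271997]), 'grasp_force': 0.0, 'opening': 1.001721972532459}
```

View pics/top.png

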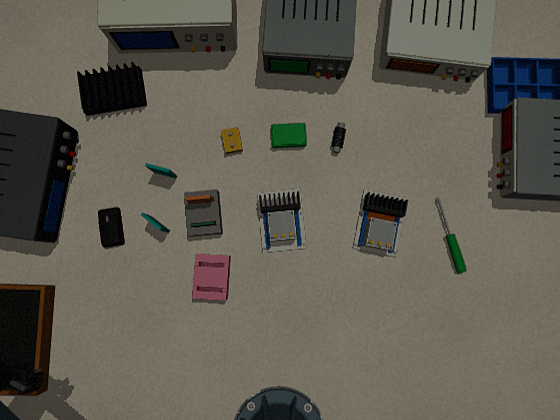

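View pics/side.png

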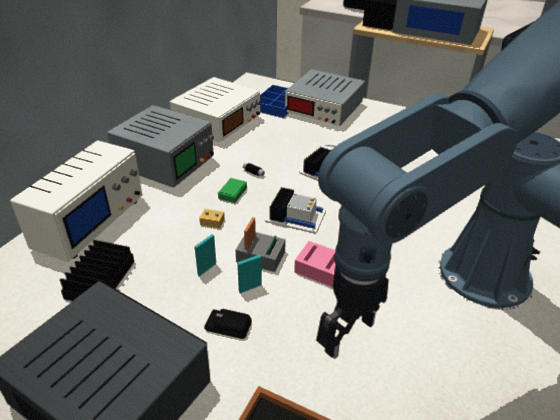

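Top view: a grey rack at (203,213) holds a copper plate at (199,198) and the green card at (203,224). There are teal plates at (160,170) and (155,222) and a pink rack at (211,277). The station at (382,220) shows a wide orange gap, while the one at (281,220) has a narrow gap. The side view shows the copper plate at (250,233). The copper plate is the only one whose colour fits. Next is a crop to confirm it, plus rough positions.

Run:
```python
from h import *
c=load("top");im=c["img"];P=cloud(c)
a=cv2.resize(im[170:260,170:260],None,fx=4,fy=4,interpolation=2);b=cv2.resize(im[170:260,335:425],None,fx=4,fy=4,interpolation=2)
cv2.imwrite("pics/crop.png",np.hstack([a,b])[:,:,::-1])
hsv=cv2.cvtColor(im,cv2.COLOR_RGB2HSV);h,s,v=cv2.split(hsv)
def box(mask,roi,zr,name):
    m=np.zeros_like(h,bool);u0,v0,u1,v1=roi;m[v0:v1,u0:u1]=True
    m&=mask&(P[...,2]>zr[0])&(P[...,2]<zr[1]);p=P[m]
    if len(p)<4: print(name,len(p));return
    r=cv2.minAreaRect(p[:,:2].astype(np.float32)*1000);print(name,len(p),np.round(p.mean(0),4),[np.round(x,1) for x in r],np.round(np.median(p[:,2]),4))
cop=(h<18)&(s>110)
box(cop,(170,170,240,250),(.085,.13),"spacer top")
box(h>-1,(170,180,240,250),(.035,.055),"rack top")
box((h>35)&(h<95)&(s>80),(180,180,240,250),(.04,.08),"card")
box(h>-1,(335,180,425,265),(.045,.07),"module+sink")
box((s<70)&(v>110),(345,215,425,265),(.05,.075),"module")
box(v<60,(345,185,425,225),(.045,.07),"sink")
box((h>95)&(h<125)&(s>120),(335,190,425,265),(.01,.03),"rails")
box(h>-1,(335,180,425,265),(.004,.07),"station all")
box(cop&(s>150),(355,205,410,230),(0,.03),"gapfloor")
```

```text
spacer top 114 [0.572  0.2092 0.1042] [array([573. , 209.7]), array([ 9.3, 60. ]), np.float64(7.2)] 0.106
rack top 1245 [0.5397 0.2041 0.0463] [array([543.4, 205.8]), array([111. ,  84.7]), np.float64(7.4)] 0.0464
card 60 [0.514  0.1996 0.0573] [array([515.2, 201.2]), array([ 8.2, 58. ]), np.float64(7.1)] 0.0594
module+sink 1296 [ 0.5277 -0.2444  0.059 ] [array([ 530.2, -245.3]), array([100.6, 131.9]), np.float64(80.1)] 0.0595
module 30 [ 0.5059 -0.2405  0.0594] [array([ 515.6, -246.8]), array([76.4, 92.6]), np.float64(69.7)] 0.0593
sink 506 [ 0.5697 -0.2514  0.0577] [array([ 557.6, -249.9]), array([99.7, 77.4]), np.float64(80.9)] 0.0588
rails 209 [ 0.5185 -0.2263  0.0212] [array([ 530. , -242.6]), array([ 96.1, 131.1]), np.float64(79.2)] 0.0211
station all 3534 [ 0.532  -0.2412  0.0295] [array([ 535.2, -247. ]), array([217.2, 233.9]), np.float64(1.5)] 0.0192
gapfloor 146 [ 0.5492 -0.2467  0.0112] [array([ 551.3, -246.7]), array([30. , 71.8]), np.float64(6.2)] 0.0104
```

View pics/crop.png

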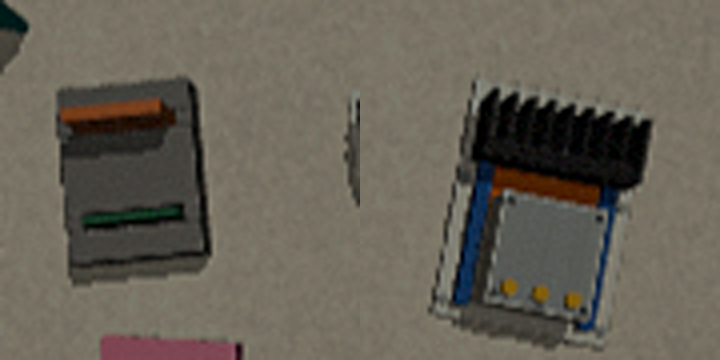

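The crop confirms the copper plate in the grey rack at its far slot. The right-hand station has the wide orange gap. Moving above the plate.

servo_tool(
  series="-1 -0.466 -0.181 0 0 0 62.6;-1 -0.466 -0.181 0 0 0 62.6;0 -0.466 -0.181 0 0 0 62.6;0 -0.466 -0.181 0 0 0 62.6;0 -0.466 -0.181 0 0 0 62.6;0 -0.466 -0.181 0 0 0 62.6;0 -0.466 -0.181 0 0 0 62.6;0 -0.466 -0.181 0 0 0 62.6;0 -0.466 -0.181 0 0 0 62.6;0 -0.466 -0.181 0 0 0 62.6;0 -0.466 -0.181 0 0 0 62.6;0 -0.466 -0.181 0 0 0 62.6",
)

```text
time_s: 1.1
eef_pos: [0.574, 0.2081, 0.2558]
eef_rot: [-0.0, 0.661, 0.751, -0.0]
wrist_force: [0.4, 1.4, -0.4]
opening: 0.497
grasp_force: 0.0
```

Run:
```python
from h import *
c=grab("wrist");dump(c,"w1");save(c,"w1");print(np.round(c["T_tool_cam"],3).tolist())
P=cloud(c);h,s,v=cv2.split(cv2.cvtColor(c["img"],cv2.COLOR_RGB2HSV))
for n,m in (("top",(P[...,2]>.098)&(P[...,2]<.115)&(h<18)&(s>100)),("rack",(P[...,2]>.038)&(P[...,2]<.054))):
    q=m&(np.hypot(P[...,0]-.545,P[...,1]-.206)<.11);p=P[q]
    if len(p)>4:print(n,len(p),p.mean(0),cv2.minAreaRect(p[:,:2].astype(np.float32)*1000))
print(ctrl.get_obs()["eef_pos"])
```

```text
[[0.0, -0.949, -0.314, 0.08], [1.0, 0.0, -0.0, 0.0], [0.0, -0.314, 0.949, -0.117], [0.0, 0.0, 0.0, 1.0]]
top 627 [0.57217312 0.21184698 0.10404234] ((572.2487182617188, 209.89266967773438), (7.869559288024902, 59.45632553100586), 7.422782897949219)
rack 7288 [0.53813439 0.20954903 0.04421277] ((512.080078125, 235.35317993164062), (162.53903198242188, 149.2461700439453), 7.938449382781982)
[0.57933514 0.20245222 0.25580636]
```

View pics/w1.png

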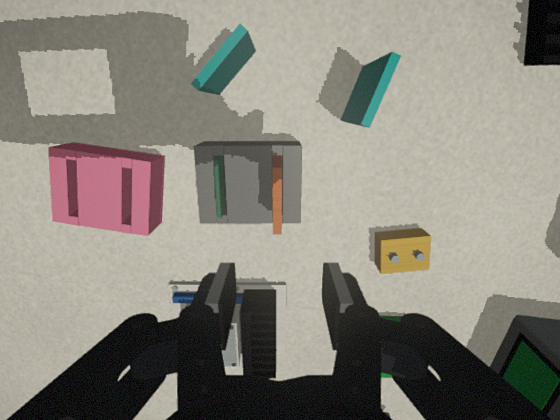

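The wrist view shows the copper plate at (277,193), centred between the fingers, with the rack below. The arm was still settling, so I'll let it settle and measure again.

servo_tool(
  series="0 0 0 0 0 0 0;0 0 0 0 0 0 0;0 0 0 0 0 0 0;0 0 0 0 0 0 0",
)

```text
time_s: 1.48
eef_pos: [0.5719, 0.211, 0.2561]
eef_rot: [-0.0, 0.66, 0.751, -0.0]
wrist_force: [0.8, -0.1, 0.2]
opening: 0.497
grasp_force: 0.0
```

```bash
cat >> h.py <<'E'
def sp(c,zlo,zhi,ctr,rad=.05):
    P=cloud(c);h,s,v=cv2.split(cv2.cvtColor(c["img"],cv2.COLOR_RGB2HSV))
    m=(P[...,2]>zlo)&(P[...,2]<zhi)&(h<18)&(s>100)&(np.hypot(P[...,0]-ctr[0],P[...,1]-ctr[1])<rad);p=P[m]
    if len(p)>4:
        r=cv2.minAreaRect(p[:,:2].astype(np.float32)*1000);print("spacer",len(p),[np.round(x,1) for x in r],p[:,2].max())
def pose():
    o=ctrl.get_obs();q=o["eef_rot"];Rm=R.from_quat([q[1],q[2],q[3],q[0]]).as_matrix()
    print("tcp",np.round(o["eef_pos"],4),"xaxis",np.round(Rm[:,0],4),"z",np.round(Rm[:,2],4),"F",np.round(o["wrist_force"],1),"open",round(o["opening"],3),"g",round(float(o["grasp_force"]),1));return np.array(o["eef_pos"]),Rm
E
python3 - <<'E'
from h import *
p,Rm=pose();c=grab("wrist");sp(c,.098,.115,(.572,.21))
E
```

```text
tcp [0.5719 0.211  0.2561] xaxis [-1.287e-01  9.917e-01  2.000e-04] z [-7.e-04  1.e-04 -1.e+00] F [ 0.8 -0.1  0.2] open 0.497 g 0.0
spacer 614 [array([572.3, 209.9]), array([ 7.9, 59.3]), np.float64(7.6)] 0.10616225810272734
```

servo_tool(
  series="0 0 -0.001 0.03 0 0 0;0 0 -0.001 0.06 0 0 0;0 0 -0.001 0.09 0 0 0;0 0 -0.001 0.115 0 0 0;0 0 -0.001 0.135 0 0 0;0 0 -0.001 0.15 0 0 0;0 0 -0.001 0.16 0 0 0;0 0 -0.001 0.165 0 0 0;0 0 -0.001 0.165 0 0 0;0 0 -0.001 0.165 0 0 0",
)

```text
time_s: 2.37
eef_pos: [0.5723, 0.2102, 0.0921]
eef_rot: [0.0, 0.66, 0.751, 0.0]
wrist_force: [-0.5, 0.4, 0.6]
opening: 0.497
grasp_force: 0.0
```

servo_tool(
  series="0.4 0 0 0 0 0 0;0.6 0 0 0 0 0 0;0.8 0 0 0 0 0 0;1 0 0 0 0 0 0;1 0 0 0 0 0 0;1 0 0 0 0 0 0;1 0 0 0 0 0 0;1 0 0 0 0 0 0",
)

```text
time_s: 3.03
eef_pos: [0.5725, 0.2098, 0.0924]
eef_rot: [0.0, 0.661, 0.751, 0.0]
wrist_force: [-2.8, 0.4, 6.6]
opening: 0.087
grasp_force: 59.0
```

servo_tool(
  series="1 0 0 -0.005 0 0 0;1 0 0 -0.01 0 0 0;1 0 0 -0.018 0 0 0;1 0 0 -0.028 0 0 0;1 0 0 -0.038 0 0 0;1 0 0 -0.05 0 0 0;1 0 0 -0.07 0 0 0;1 0 0 -0.09 0 0 0;1 0 0 -0.11 0 0 0;1 0 0 -0.12 0 0 0;1 0 0 -0.12 0 0 0;1 0 0 -0.12 0 0 0",
)

```text
time_s: 4.03
eef_pos: [0.5722, 0.2098, 0.2119]
eef_rot: [0.0, 0.661, 0.751, 0.001]
wrist_force: [-0.2, -0.4, -2.7]
opening: 0.087
grasp_force: 58.6
```

Run:
```python
from h import *
p,Rm=pose();c=grab("wrist");dump(c,"w2");save(c,"w2");sp(c,.12,.26,(.572,.21))
```

```text
tcp [0.5722 0.2098 0.2119] xaxis [-0.1271  0.9919  0.    ] z [ 1.4e-03  2.0e-04 -1.0e+00] F [-0.2 -0.4 -2.7] open 0.087 g 58.6
spacer 3756 [array([567.9, 212.4]), array([56.9, 87.2]), np.float64(73.3)] 0.2599604057580734
```

View pics/w2.png

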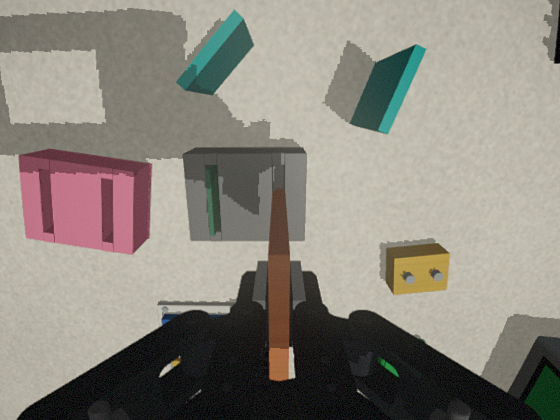

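The plate is held upright (centre column ~280), clear of the rack, and the card is still in place. Moving above the wide gap.

servo_tool(
  series="1 -0.03 -0.0057 0 0 0 1.5;1 -0.065 -0.0123 0 0 0 3;1 -0.105 -0.0199 0 0 0 5;1 -0.145 -0.0274 0 0 0 7;1 -0.185 -0.035 0 0 0 9;1 -0.225 -0.0426 0 0 0 11;1 -0.265 -0.0501 0 0 0 13;1 -0.305 -0.0577 0 0 0 14.5;1 -0.345 -0.0652 0 0 0 15.5;1 -0.385 -0.0728 0 0 0 16.5;1 -0.42 -0.0795 0 0 0 17.2;1 -0.4505 -0.0852 0 0 0 17.2",
)

```text
time_s: 5.08
eef_pos: [0.5433, -0.2501, 0.2093]
eef_rot: [-0.001, 0.766, 0.643, -0.001]
wrist_force: [0.8, 0.7, -3.0]
opening: 0.084
grasp_force: 58.8
```

servo_tool(
  series="1 0 0 0 0 0 0;1 0 0 0 0 0 0;1 0 0 0 0 0 0;1 0 0 0 0 0 0;1 0 0 0 0 0 0",
)

```text
time_s: 5.5
eef_pos: [0.5448, -0.2463, 0.2108]
eef_rot: [-0.001, 0.765, 0.644, -0.0]
wrist_force: [0.4, 1.1, -1.9]
opening: 0.083
grasp_force: 58.8
```

Run:
```python
from h import *
p,Rm=pose();c=grab("wrist");dump(c,"w3");save(c,"w3")
t=load("top")
th=np.radians(-9.9);A=np.array([[np.cos(th),np.sin(th)],[-np.sin(th),np.cos(th)]]);o=np.array([.5538,-.2494])
for n,cc in(("top",t),("wrist",c)):
    P=cloud(cc);h,s,v=cv2.split(cv2.cvtColor(cc["img"],cv2.COLOR_RGB2HSV))
    L=(P[...,:2]-o)@A.T*1000;z=P[...,2]*1000
    near=(abs(L[...,0]+25)<90)&(abs(L[...,1])<60)
    zt=near&(z>52)&(z<62)
    H=lambda m,a,lo,hi:np.percentile(L[m][:,a],[lo,hi]).round(1)
    dark=zt&(v<70)&(L[...,0]>-12);mod=zt&(s<80)&(v>75)&(L[...,0]<-8)&(abs(L[...,1])<40)
    for k,m in(("sink",dark),("mod",mod)):
        if m.sum()>10:print(n,k,m.sum(),"x",H(m,0,.5,99.5),"y",H(m,1,.5,99.5),"z",np.median(z[m]),cv2.minAreaRect(P[m][:,:2].astype(np.float32)*1000))
    fl=near&(z<14)&(z>4)&(h<18)&(s>120)&(L[...,0]>-30)&(L[...,0]<6)
    if fl.sum()>10:print(n,"floor",fl.sum(),H(fl,0,1,99),H(fl,1,1,99))
```

```text
tcp [ 0.5448 -0.2463  0.2108] xaxis [1.701e-01 9.854e-01 7.000e-04] z [-8.e-04  9.e-04 -1.e+00] F [ 0.4  1.1 -1.9] open 0.083 g 58.8
top sink 384 x [-0.4 42. ] y [-49.6  50. ] z 58.83425577446977 ((574.3185424804688, -252.81802368164062), (100.34449768066406, 42.413841247558594), 80.11341857910156)
top mod 532 x [-88.9 -19.8] y [-32.9  32.4] z 59.2513302860731 ((500.3061828613281, -240.44271850585938), (65.86834716796875, 69.83262634277344), 79.81474304199219)
top floor 114 [-21.1   0.5] [-34.8  32.5]
wrist sink 3136 x [ 0.1 41. ] y [-49.3  49.4] z 57.03902382229348 ((574.2015991210938, -253.20001220703125), (99.56953430175781, 41.477561950683594), 80.16681671142578)
wrist mod 5257 x [-88.3 -19.4] y [-32.5  32.2] z 57.83695861662319 ((500.3901672363281, -240.41754150390625), (65.47518920898438, 69.70487213134766), 79.91534423828125)
wrist floor 705 [-19.1   0.1] [-29.   31.7]
```

View pics/w3.png

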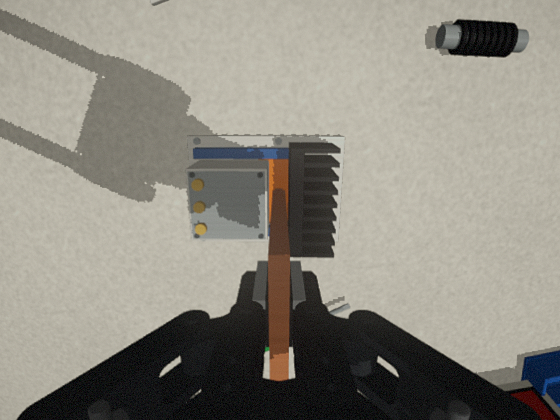

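The wrist view shows the plate lower edge over the orange gap (278,180), with the module to the left and the sink to the right. The gap is 19.5 mm, and the wrist and top measurements agree to 1 mm. Lowering.

servo_tool(
  series="1 -0.001 -0.0003 0.01 0 0 0;1 -0.001 -0.0003 0.025 0 0 0;1 -0.001 -0.0003 0.04 0 0 0;1 -0.001 -0.0003 0.052 0 0 0;1 -0.001 -0.0003 0.06 0 0 0;1 -0.001 -0.0003 0.067 0 0 0;1 -0.001 -0.0003 0.074 0 0 0;1 -0.001 -0.0003 0.081 0 0 0;1 -0.001 -0.0003 0.088 0 0 0;1 -0.001 -0.0003 0.095 0 0 0;1 -0.001 -0.0003 0.1 0 0 0;1 -0.001 -0.0003 0.1 0 0 0",
)

```text
time_s: 6.55
eef_pos: [0.5436, -0.2484, 0.1099]
eef_rot: [-0.001, 0.765, 0.643, -0.0]
wrist_force: [-0.2, -0.7, -3.0]
opening: 0.087
grasp_force: 58.7
```

servo_tool(
  series="1 0 0 0.004 0 0 0;1 0 0 0.007 0 0 0;1 0 0 0.010 0 0 0;1 0 0 0.012 0 0 0;1 0 0 0.0135 0 0 0;1 0 0 0.0145 0 0 0;1 0 0 0.015 0 0 0;1 0 0 0.015 0 0 0",
)

```text
time_s: 7.22
eef_pos: [0.5443, -0.2489, 0.0963]
eef_rot: [0.0, 0.765, 0.643, -0.0]
wrist_force: [0.5, 0.6, -2.9]
opening: 0.085
grasp_force: 58.7
```

Run:
```python
from h import *
pose();c=grab("top");sp(c,.085,.13,(.544,-.248))
c=grab("side");dump(c,"s2")
P=cloud(c);d=np.hypot(P[...,0]-.53,P[...,1]+.247);v,u=np.where(d<.08);print(u.min(),u.max(),v.min(),v.max())
```

```text
tcp [ 0.5443 -0.2489  0.0963] xaxis [ 0.1719  0.9851 -0.    ] z [ 0. -0. -1.] F [ 0.5  0.6 -2.9] open 0.085 g 58.7
305 362 38 188
```

servo_tool(
  series="1 0 0 0.0005 0 0 0;1 0 0 0.001 0 0 0;1 0 0 0.0015 0 0 0;1 0 0 0.002 0 0 0;1 0 0 0.002 0 0 0;1 0 0 0.002 0 0 0",
)

```text
time_s: 7.82
eef_pos: [0.5446, -0.249, 0.0954]
eef_rot: [0.0, 0.765, 0.644, 0.0]
wrist_force: [-2.3, 0.7, 5.3]
opening: 0.091
grasp_force: 60.1
```

The floor contact shows in the force. Releasing slowly, then retreating up.

servo_tool(
  series="0.75 0 0 0 0 0 0;0.7 0 0 0 0 0 0;0.6 0 0 0 0 0 0;0.4 0 0 0 0 0 0;0.2 0 0 0 0 0 0;0.2 0 0 0 0 0 0;0.2 0 0 -0.005 0 0 0;0.2 0 0 -0.02 0 0 0;0.2 0 0 -0.04 0 0 0;0.2 0 0 -0.075 0 0 0;0.2 0 0 -0.11 0 0 0;0.2 0 0 -0.11 0 0 0",
)

```text
time_s: 8.82
eef_pos: [0.5478, -0.2512, 0.2128]
eef_rot: [0.006, 0.765, 0.644, 0.002]
wrist_force: [1.0, -0.4, 1.6]
opening: 0.402
grasp_force: 0.0
```

```bash
cat >> h.py <<'E'
def st(cc,n):
    th=np.radians(-9.9);A=np.array([[np.cos(th),np.sin(th)],[-np.sin(th),np.cos(th)]]);o=np.array([.5538,-.2494])
    P=cloud(cc);h,s,v=cv2.split(cv2.cvtColor(cc["img"],cv2.COLOR_RGB2HSV))
    L=(P[...,:2]-o)@A.T*1000;z=P[...,2]*1000
    near=(abs(L[...,0]+25)<90)&(abs(L[...,1])<60)
    mod=near&(z>50)&(z<62)&(s<80)&(v>60)&(L[...,0]<-3)&(abs(L[...,1])<40)
    cop=near&(z>62)&(h<18)&(s>100)&(L[...,0]>-35)&(L[...,0]<15)
    for k,m in(("mod",mod),("plate",cop),("platetop",cop&(z>103))):
        if m.sum()>10:print(n,k,m.sum(),"x",np.percentile(L[m][:,0],[1,50,99]).round(1),"y",np.percentile(L[m][:,1],[1,99]).round(1),"z",np.percentile(z[m],[50,99]).round(1))
E
python3 - <<'E'
from h import *
pose();c=grab("wrist");st(c,"w");save(c,"w4");st(grab("top"),"top")
E
```

```text
tcp [ 0.5478 -0.2512  0.2128] xaxis [ 0.1717  0.9851 -0.0056] z [ 0.0104 -0.0075 -0.9999] F [ 1.  -0.4  1.6] open 0.402 g 0.0
w mod 5355 x [-88.1 -51.5 -19.8] y [-32.2  32.2] z [57.8 59.6]
w plate 1096 x [-27.8  -8.   12.9] y [-29.6  28.7] z [107.1 280.1]
w platetop 986 x [-28.2  -8.   13. ] y [-29.7  28.5] z [107.2 280.2]
top mod 89 x [-59.7 -43.6 -21.5] y [-32.5  -5.1] z [59.4 61.9]
top plate 11 x [-33.6  -9.3  -4.5] y [ 6.7 29.6] z [106.2 350.3]
```

View pics/w4.png

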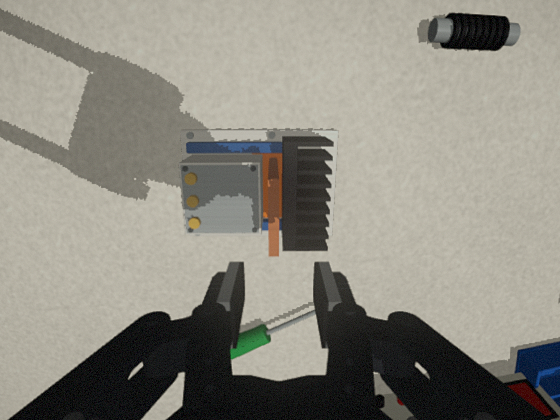

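The plate stands upright and free in the gap (270,215), with its top at 107 mm, which is full depth. Closing the fingers, moving behind the module and turning 90°.

servo_tool(
  series="1 0 -0.01 0 0 0 -7;1 0 -0.02 0 0 0 -14;1 0 -0.03 0 0 0 -21;1 0 -0.04 0 0 0 -28;1 0 -0.05 0 0 0 -35;1 0 -0.06 0 0 0 -42;1 0 -0.07 0 0 0 -49;1 0 -0.08 0 0 0 -56;1 0 -0.09 0 0 0 -63;1 0 -0.1 0 0 0 -70;1 0 -0.106 0 0 0 -77;1 0 -0.106 0 0 0 -84",
)

```text
time_s: 9.92
eef_pos: [0.438, -0.2296, 0.2025]
eef_rot: [-0.002, 0.135, 0.991, 0.001]
wrist_force: [0.2, -0.5, 0.2]
opening: -0.002
grasp_force: 0.0
```

servo_tool(
  series="1 0 0 0 0 0 -6;1 0 0 0 0 0 -6;1 0 0 0 0 0 -6;1 0 0 0 0 0 -6;1 0 0 0 0 0 -6",
)

```text
time_s: 10.33
eef_pos: [0.4397, -0.2305, 0.2038]
eef_rot: [-0.0, 0.087, 0.996, 0.0]
wrist_force: [0.5, 0.7, 0.2]
opening: -0.001
grasp_force: 0.0
```

```bash
cat >> h.py <<'E'
def tst():
    p,Rm=pose();th=np.radians(-9.9);A=np.array([[np.cos(th),np.sin(th)],[-np.sin(th),np.cos(th)]])
    print("station xy",np.round(A@(p[:2]-[.5538,-.2494])*1000,1),"F",np.round(A@np.array(ctrl.get_obs()["wrist_force"])[:2],1))
E
python3 - <<'E'
from h import *
tst();c=grab("wrist");st(c,"w");st(grab("top"),"top")
E
```

```text
tcp [ 0.4397 -0.2305  0.2038] xaxis [-9.848e-01  1.739e-01  8.000e-04] z [-7.e-04  6.e-04 -1.e+00] F [0.5 0.7 0.2] open -0.001 g 0.0
station xy [-115.7   -1. ] F [0.3 0.8]
w mod 2530 x [-90.  -72.4 -30.9] y [-33.4  32. ] z [57.6 59.4]
w plate 37 x [-9.7 -7.1 -4.1] y [-4.3  1.5] z [107.3 108.5]
w platetop 37 x [-9.7 -7.1 -4.1] y [-4.3  1.5] z [107.3 108.5]
top mod 383 x [-86.5 -48.3 -20.2] y [-29.8  32.8] z [59.3 61.9]
top plate 157 x [-13.  -10.9   2.5] y [-29.6  29.2] z [107.3 113.8]
top platetop 92 x [-12.5  -8.7  -4.3] y [-29.9  28.5] z [109.3 114.1]
```

servo_tool(
  series="1 0 0.001 0.02 0 0 0;1 0 0.001 0.045 0 0 0;1 0 0.001 0.07 0 0 0;1 0 0.001 0.095 0 0 0;1 0 0.001 0.115 0 0 0;1 0 0.001 0.13 0 0 0;1 0 0.001 0.142 0 0 0;1 0 0.001 0.15 0 0 0;1 0 0.001 0.154 0 0 0;1 0 0.001 0.154 0 0 0;1 0 0.001 0.154 0 0 0",
)

```text
time_s: 11.35
eef_pos: [0.4404, -0.2299, 0.0507]
eef_rot: [0.0, 0.086, 0.996, -0.0]
wrist_force: [0.3, 0.5, 0.2]
opening: 0.0
grasp_force: 0.0
```

Run:
```python
from h import *
tst()
```

```text
tcp [ 0.4404 -0.2299  0.0507] xaxis [-9.851e-01  1.721e-01 -5.000e-04] z [ 4.e-04 -4.e-04 -1.e+00] F [0.3 0.5 0.2] open 0.0 g 0.0
station xy [-115.1   -0.3] F [0.2 0.6]
```

servo_tool(
  series="1 -0.004 0 0 0 0 0;1 -0.008 0 0 0 0 0;1 -0.012 0 0 0 0 0;1 -0.014 0 0 0 0 0;1 -0.016 0 0 0 0 0;1 -0.018 0 0 0 0 0;1 -0.019 0 0 0 0 0;1 -0.02 0 0 0 0 0;1 -0.021 0 0 0 0 0;1 -0.022 0 0 0 0 0;1 -0.022 0 0 0 0 0",
)

```text
time_s: 12.27
eef_pos: [0.4616, -0.2333, 0.0502]
eef_rot: [-0.0, 0.086, 0.996, 0.0]
wrist_force: [-1.5, 0.9, 0.8]
opening: -0.001
grasp_force: 1.1
```

Run:
```python
from h import *
tst();st(grab("top"),"top")
```

```text
tcp [ 0.4616 -0.2333  0.0502] xaxis [-9.851e-01  1.719e-01  4.000e-04] z [-4.e-04  3.e-04 -1.e+00] F [-1.5  0.9  0.8] open -0.001 g 1.1
station xy [-93.6   0. ] F [-1.6  0.6]
top mod 99 x [-74.  -35.6 -12.2] y [ 5.4 33.5] z [58.8 61.7]
top plate 90 x [-10.9  -7.    7.1] y [-3.6 29.4] z [103.9 115.6]
top platetop 46 x [-8.9 -5.  -0.9] y [-2.  28.7] z [109.2 115.6]
```

servo_tool(
  series="1 -0.0005 0 0 0 0 0;1 -0.001 0 0 0 0 0;1 -0.0015 0 0 0 0 0;1 -0.002 0 0 0 0 0;1 -0.0025 0 0 0 0 0;1 -0.003 0 0 0 0 0;1 -0.0035 0 0 0 0 0;1 -0.0035 0 0 0 0 0;1 -0.0035 0 0 0 0 0",
)

```text
time_s: 13.07
eef_pos: [0.4648, -0.2338, 0.0502]
eef_rot: [-0.0, 0.086, 0.996, 0.0]
wrist_force: [-5.1, 1.4, 2.5]
opening: 0.005
grasp_force: 2.6
```

servo_tool(
  series="1 -0.0003 0 0 0 0 0;1 -0.0006 0 0 0 0 0;1 -0.0009 0 0 0 0 0;1 -0.0009 0 0 0 0 0;1 -0.0009 0 0 0 0 0",
)

```text
time_s: 13.48
eef_pos: [0.4658, -0.2341, 0.0502]
eef_rot: [-0.0, 0.086, 0.996, 0.0]
wrist_force: [-4.8, 1.0, 2.5]
opening: 0.0
grasp_force: 2.7
```

servo_tool(
  series="1 -0.0003 0 0 0 0 0;1 -0.0006 0 0 0 0 0;1 -0.0009 0 0 0 0 0;1 -0.0009 0 0 0 0 0;1 -0.0009 0 0 0 0 0",
)

```text
time_s: 13.9
eef_pos: [0.4658, -0.234, 0.0502]
eef_rot: [-0.001, 0.086, 0.996, 0.0]
wrist_force: [-9.4, 1.9, 6.5]
opening: -0.001
grasp_force: 4.9
```

servo_tool(
  series="1 -0.0003 0 0 0 0 0;1 -0.0006 0 0 0 0 0;1 -0.001 0 0 0 0 0;1 -0.001 0 0 0 0 0;1 -0.001 0 0 0 0 0;1 -0.001 0 0 0 0 0",
)

```text
time_s: 14.4
eef_pos: [0.4658, -0.234, 0.0502]
eef_rot: [-0.002, 0.086, 0.996, 0.001]
wrist_force: [-14.1, 1.1, 10.9]
opening: 0.001
grasp_force: 7.3
```

Run:
```python
from h import *
tst();c=grab("top");st(c,"top");c2=grab("side");w=grab("wrist");st(w,"w")
s=lambda i:cv2.resize(i,None,fx=3.6,fy=3.6,interpolation=2)
r=lambda i,w,h:cv2.resize(i,(w,h),interpolation=2)
cv2.imwrite("pics/fin.png",np.hstack([r(c["img"][180:270,335:425],400,400),r(w["img"],400,300).copy() if 0 else cv2.copyMakeBorder(r(w["img"],400,300),50,50,0,0,0)])[:,:,::-1])
```

```text
tcp [ 0.4658 -0.234   0.0502] xaxis [-0.9852  0.1714  0.005 ] z [-0.0048  0.0016 -1.    ] F [-14.1   1.1  10.9] open 0.001 g 7.3
station xy [-89.3   0. ] F [-14.   -1.3]
top mod 86 x [-67.1 -29.8  -8.2] y [ 7.9 33.3] z [59. 62.]
top plate 74 x [-8.6 -5.5  9.1] y [ 0.7 29.9] z [105.8 114.6]
top platetop 39 x [-7.8 -4.  -0.2] y [ 3.7 29.9] z [109.9 114.8]
w mod 501 x [-100.5  -99.6  -71.8] y [-6.6  6.3] z [57.3 61.9]
```

View pics/fin.png

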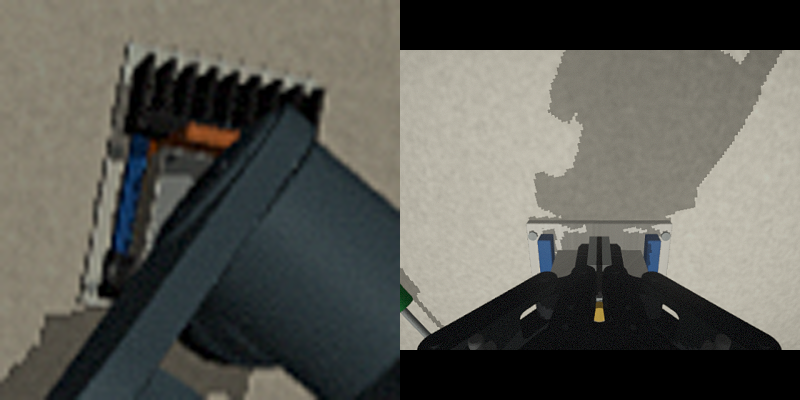

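The plate sits at station x −8 to 0 with the module front on it, so they are flush. Raising the push to about 20 N and easing the vertical rub.

servo_tool(
  series="1 -0.0003 0 -0.0003 0 0 0;1 -0.0006 0 -0.0006 0 0 0;1 -0.001 0 -0.001 0 0 0;1 -0.001 0 -0.001 0 0 0;1 -0.001 0 -0.001 0 0 0;1 -0.001 0 -0.001 0 0 0",
)

```text
time_s: 15.05
eef_pos: [0.4659, -0.2339, 0.0502]
eef_rot: [-0.003, 0.086, 0.996, 0.001]
wrist_force: [-15.8, -1.1, 4.9]
opening: -0.001
grasp_force: 7.4
```

servo_tool(
  series="1 -0.0003 0 0 0 0 0;1 -0.0006 0 -0.0002 0 0 0;1 -0.001 0 -0.0004 0 0 0;1 -0.0012 0 -0.0006 0 0 0;1 -0.0012 0 -0.0006 0 0 0;1 -0.0012 0 -0.0006 0 0 0;1 -0.0012 0 -0.0006 0 0 0",
)

```text
time_s: 15.63
eef_pos: [0.466, -0.2339, 0.0503]
eef_rot: [-0.005, 0.086, 0.996, 0.001]
wrist_force: [-18.1, -0.8, 4.9]
opening: -0.001
grasp_force: 9.1
```

Run:
```python
from h import *
tst();st(grab("top"),"top");st(grab("top"),"top");tst()
```

```text
tcp [ 0.466  -0.2339  0.0503] xaxis [-0.9852  0.1713  0.0094] z [-0.009   0.0032 -1.    ] F [-18.1  -0.8   4.9] open -0.001 g 9.1
station xy [-89.2   0.2] F [-17.7  -3.8]
top mod 79 x [-69.4 -31.9  -7.8] y [12.9 33.5] z [58.8 61.8]
top plate 67 x [-8.3 -4.8  8.8] y [ 4.  29.7] z [105.3 115.2]
top platetop 38 x [-8.4 -3.7  0.2] y [ 3.2 29.3] z [108.4 115.6]
top mod 89 x [-69.3 -32.9  -7.9] y [10.9 33.2] z [59.1 62. ]
top plate 69 x [-8.5 -4.9  8.1] y [-1.1 29.4] z [106.4 113.4]
top platetop 40 x [-8.4 -3.9  0.4] y [ 3.1 29.3] z [109.4 113.6]
tcp [ 0.4659 -0.2338  0.0503] xaxis [-0.9852  0.1713  0.0095] z [-0.009   0.0033 -1.    ] F [-18.6  -2.2   4.5] open -0.0 g 9.1
station xy [-89.2   0.2] F [-17.9  -5.3]
```

One more small increment, then hand in.

servo_tool(
  series="1 -0.0003 0 0 0 0 0;1 -0.0007 -0.0003 -0.0003 0 0 0;1 -0.0009 -0.0005 -0.0004 0 0 0;1 -0.0009 -0.0005 -0.0004 0 0 0;1 -0.0009 -0.0005 -0.0004 0 0 0;1 -0.0009 -0.0005 -0.0004 0 0 0",
)

```text
time_s: 16.23
eef_pos: [0.466, -0.2339, 0.0503]
eef_rot: [-0.006, 0.086, 0.996, 0.002]
wrist_force: [-20.2, -0.0, 5.2]
opening: -0.001
grasp_force: 10.3
```

```bash
python3 -c "
from h import *
print(ctrl.hand_in());tst()"
```

```text
the job is handed in; nothing more can be done
None
the job is handed in; nothing more can be done
```

I handed the job in at about 16 s: the copper spacer is fully down in the wide-gap station, squeezed flush between module and heat sink, with the fingers still pressing the module at about 20 N.

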